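# Load a sealer battery into its charger

## Robot

A 6-joint arm with a two-finger parallel gripper is mounted at the origin on the work surface. World frame = base frame: x ahead of the robot, y to its left, z up, the work surface at z = 0. Lengths are in mm, angles in rad, forces in N, time in s.
With the tool pointing down it reaches from about 350 to 775 mm from the base axis. Payload 7.3 kg.
Tool frame: the origin (TCP) lies at the very end of the fingers, on their centre line; the grasp point (between the pads) lies 19 mm behind it; z points along the fingers, y is the line along which they close (so a half turn about z gives the same grasp; the last joint's range is limited). The gripper opens to 92 mm and grips with 3 to 60 N. Pads are 19 mm wide; open, the fingers measure 130 mm over their backs; the gripper's body (75 mm by 190 mm) begins 47 mm behind the grasp point.
Start: joints at [1.183, 0.342, 1.524, -0, 1.275, -0.146], TCP at [125.695, 509.75, 226.741] pointing down, gripper open.
Joint ranges: [-2.53, 2.53], [-0.77, 2.02], [0.04, 2.7], [-1, 4.14], [0.28, 2.66], [-3.11, 3.11]. Speed limits (rad/s): [2.57, 2.57, 3.14, 3.14, 3.14, 3.14].

## Interface

Orientations are given as [roll, pitch, yaw] about the fixed x, y, z axes, in that order (R = Rz(yaw) Ry(pitch) Rx(roll)).
In Python, from plant import get_obs, vision, workorder gives the robot as it stands.
- The arm moves only by the shell command python3 -m pendant 'ROWS' [OPENING]. ROWS is a JSON object of lists of equal length, an entry for each row: "dp": the shift along the tool's x, y, z in m, a list of three; "rotation": the turn, a rotation vector about the tool's x, y, z in rad, a list of three. A call has 1 to 8 rows; each row is the pose to reach, as a shift and turn from the pose commanded when the call began, along the tool's axes at that moment; what a row does not reach only later rows make up. A row lasts 1/8 s, in which the tool goes at most 62.5 mm and 10.7 degrees, less where a joint would pass 70% of its speed; a pose out of reach is approached as far as the arm can. A call with a gripper value outside its range is refused whole. OPENING is the finger opening in m, from 0 to 0.0918, set as the call begins (- or left out, the last holds). The fingers move at their own pace and stop on an object; the grip force is fixed at half the most. Time passes only in rows, so rows that repeat a pose let the fingers close. It gives the time, the measured TCP pose, the force, the opening and the grip force at its end, in the units of the state.
- get_obs(): the state, without advancing time (a new reading comes with each control period).
- vision.capture(name): name is "side" or "top"; returns a dict with "pixels" (420x560x3 uint8, red, green, blue), "vfov" (degrees; the focal length in pixels is half the picture's height over the tangent of half this angle, whatever the lens; pixels are square), "cx", "cy" (the principal point, pixels), "pose" (4x4, takes a point from camera to world coordinates). Camera axes: x right, y up, looking along -z (the intrinsics and any distortion apply to the point x, -y, -z); pixel columns grow to the right and rows downward; lengths in mm; the calibration is good to about 2 mm. A picture is of the moment at which its call begins. There is no depth.
- workorder.close_job(): hands the job in; it is judged then, once.
The state is a dict: "time": time; "joint_positions": joint angles; "dq": joint speeds; "tau": joint torques, N m; "tool_pos": TCP position; "tcp_rot": TCP orientation; "contact_force": force on the tool from outside, world axes, zero at the start; "moment": the same for the moment, N m; "grip_width": finger opening in mm; "finger_force": force on a finger pad.
Only numpy, scipy, OpenCV 4.12 (cv2) and the standard library are available. Lean on these libraries where they do the work, as an engineer would, in place of code of your own. Each camera call takes 0.05 s, during which the arm holds its last target. There are 200 camera calls.

## Task

Put the tube sealer's battery pack on charge: hook its contact end under the charger's lip and against the sprung contacts, rock the other end down past the catch until the pack lies flat on the bay floor, and let it spring back so that the catch holds it, then let go. Work by feel and do not force it, and leave the other things on the table where they are.

Things in the scene. Friction and masses are not known exactly. Their poses are not given: they have to be found in the camera images.
- pack: Grey plastic battery pack of the hand-held tube sealer, about 0.32 kg: a block 84 mm long (x), 50 wide (y), 40 high, paper label on top, with a tongue at the +x end and a lug at the -x end, both level with the underside; an arrow points to the tongue. It starts upright on the table. Origin: centre of the block's underside, z up. Grip it across the width by the top 20 mm.
- tongue_tip (a point): Middle of the lower edge of the tip of the pack's contact tongue, at x = +51 mm in the pack. The tongue is 9 mm long, 36 wide, 6 thick, with four brass strips.
- lug_end (a point): Middle of the lower edge of the end of the pack's lug, at x = -45.5 mm in the pack. The lug is 3.5 mm long, 36 wide, 10 high.
- charger: Desktop charger, fixed: black base 184 x 120 x 22 mm (x -88 to +96) with a grey adapter plate on it that holds the bay, rim 46 mm above the table. Origin: on the table under the bay, x towards the lip end. The plate is clamped up to 8 mm either way along x from its middle place; this is not reported and must be felt. It does not slip. Over 35 N in all between pack and charger is forcing it.
- bay_mid (a point): Point on the bay floor, 30 mm above the charger's origin, same axes, true for the plate in its middle place (the real bay lies up to 8 mm off along x). The pack's origin comes here when home. The bay's side walls stand 16 mm high, 1.2 mm off the pack on each side, with 3 mm lead-in slopes at the top.
- lip_mid (a point): Lower edge of the lip at the +x end of the bay, 47.5 mm from bay_mid and 9.5 mm above the floor, for the plate in its middle place. The lip is 4 mm thick; behind it is room for the tongue, which enters with the pack tilted 12 to 18 degrees, tongue down. The block's end face cannot go past the lip.
- catch_mid (a point): Upper edge of the fixed steel catch at the -x end of the bay, 42.5 mm from bay_mid, 16 mm above the floor, plate in its middle place. It juts 3 mm from the end wall and is 4.5 mm thick, with room below it for the lug. The lug gets down past it only while the pack is held pushed to within about 2 mm of the lip.
- contacts (a joint): Sprung contact block under the lip: travel towards +x in m, 0 when free (face 0.5 mm in front of the lip edge), stop at 0.0105. Spring 4.5 N at the start, 0.8 N more per mm. It is 0.004 with the pack home (lug against the end wall under the catch), 0.0095 with the flat pack pushed against the lip.
- dropper_a: Reagent dropper bottle with blue cap, 25 mm diameter, 70 mm tall, bystander. Origin: centre of its underside.
- dropper_b: Reagent dropper bottle with black cap, 25 mm diameter, 70 mm tall, bystander. Origin: centre of its underside.
- kidney_dish: Empty steel kidney dish, 95 x 210 mm (long way y), 42 mm high, bystander. Origin: under its middle.
- tube_rack: Blue rack with capped sample tubes, 75 x 220 mm (long way y), 108 mm tall, bystander. Origin: centre of its underside.
- saline: White plastic bottle, 72 mm diameter, 180 mm tall, bystander. Origin: centre of its underside.
- tube_carton: Open carton of glass test tubes, 130 x 180 x 90 mm with its flap raised at +x, bystander. Origin: centre of its underside.
- slide_box: Green slide box, 85 x 60 x 32 mm, bystander. Origin: centre of its underside.
- tube_sealer: Hand-held tube sealer lying on its side: white head 95 x 38 x 40 mm along x with steel jaws at +x, grip 105 mm long towards -y, bystander. Origin: under the head, near its rear.

How it is judged (in metres and radians):
On the way, in this order (a step that is already met when the one before it is completed fails the run):
1. the contact end goes in first: the tilted pack pushes the sprung contacts in (value of joint contacts above 0.002 m and angle between pack's own z axis and vertical above 0.07 rad), for 0.1 s.
2. the pack is rocked down flat on the bay floor (angle between pack's own z axis and vertical below 0.035 rad and z of pack in the frame of bay_mid below 0.002 m and value of joint contacts above 0.002 m), for 0.1 s.
At the end, for the whole second after the job is handed in: The pack is released and at rest, flat on the bay floor (within 2 mm and 2 degrees), in line with the charger, sprung back so that the catch holds its lug (contacts pushed in 2.5 to 5.7 mm: lug at least 1.3 mm under the catch). Every other thing is within 30 mm of where it stood (value of joint contacts between 0.0025 and 0.0057 m and z of pack in the frame of bay_mid below 0.002 m and horizontal distance between pack and bay_mid below 0.012 m and angle between pack's own z axis and vertical below 0.035 rad and angle between the x axis of pack and the x axis of charger, either way round below 0.06 rad and linear speed of pack below 0.01 m/s and distance of each of dropper_a, dropper_b, kidney_dish, tube_rack, saline, tube_carton, slide_box, tube_sealer from where it was at the start of the episode below 0.03 m); the robot touches nothing.
It fails at once if the pack is pressed against the charger with more than 35 N (contact force between pack and charger above 35 N).
It fails at once if another thing on the table is moved by more than 30 mm (distance of any of dropper_a, dropper_b, kidney_dish, tube_rack, saline, tube_carton, slide_box, tube_sealer from where it was at the start of the episode above 0.03 m).
It also fails if it takes over 67 s, if anything falls off the work surface, if the arm or the gripper's body presses on something with over 40 N, if the wrist force passes 120 N, or if a joint passes its speed limit or range.

## Working session

There is one attempt and no reset: what is moved stays moved. The work goes in short steps, Python scripts to look and compute and a shell command to move; the robot and the scene stay as the last step left them, time stands still between calls to the robot, and variables do not carry over. Pictures are saved under pics/ and viewed, at most 10 in all, crops included, and the job is handed in when it is done.

```bash
mkdir -p pics; ls
python3 - <<'E'
from plant import get_obs, vision
import cv2, numpy as np
print(get_obs())
for n in("side","top"):
    c=vision.capture(n); cv2.imwrite(f"pics/{n}0.png",c["pixels"][:,:,::-1]); 
    print(n,{k:v for k,v in c.items() if k!="pixels"})
E
```

```text
pics
{'time': 0.0, 'joint_positions': array([ 1.18299884e+00,  3.42702720e-01,  1.52501071e+00, -3.22710329e-05,
        1.27535990e+00, -1.45994216e-01]), 'dq': array([-0.00063984,  0.00107321, -0.00024535, -0.00046612,  0.00037651,
       -0.00101331]), 'tau': array([-7.61681604e-04, -4.31236017e+01, -2.44213718e+01,  7.16509810e-02,
        5.60320972e-02, -9.54563370e-05]), 'tool_pos': array([125.5477749 , 509.36167211, 226.05753058]), 'tcp_rot': array([-3.14012324e+00, -1.84872514e-04,  2.89979867e+00]), 'contact_force': array([ 0.64354885, -0.05971067,  0.77682494]), 'moment': array([-0.00922919,  0.03397389, -0.04747361]), 'finger_force': 0.0, 'grip_width': 91.91959006290213}
side {'vfov': 49.68192782488308, 'cx': 279.3491256558436, 'cy': 207.76855553528355, 'pose': array([[-9.90179156e-01,  7.65747192e-02, -1.16968164e-01,
         4.14819064e+02],
       [-1.39803806e-01, -5.44545002e-01,  8.26997966e-01,
         8.84380946e+02],
       [-3.67292349e-04,  8.35228743e-01,  5.49902548e-01,
         6.66429178e+02],
       [ 0.00000000e+00,  0.00000000e+00,  0.00000000e+00,
         1.00000000e+00]])}
top {'vfov': 43.90563165573384, 'cx': 275.4622931401606, 'cy': 210.18460270667958, 'pose': array([[ 1.97545502e-03,  9.88947077e-01, -1.48255779e-01,
         3.65961834e+02],
       [-9.99884874e-01,  4.18383856e-03,  1.45853831e-02,
         2.99700438e+01],
       [ 1.50444502e-02,  1.48209898e-01,  9.88841489e-01,
         1.28674584e+03],
       [ 0.00000000e+00,  0.00000000e+00,  0.00000000e+00,
         1.00000000e+00]])}
```

View pics/top0.png

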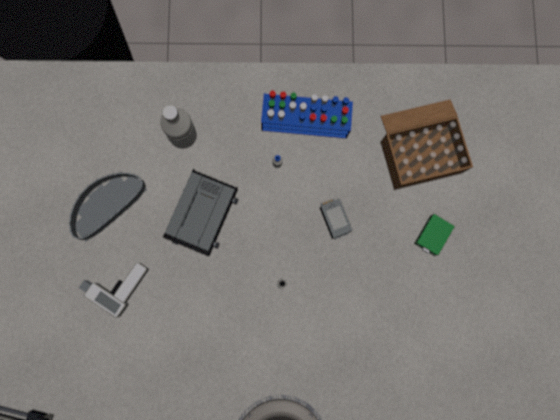

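View pics/side0.png

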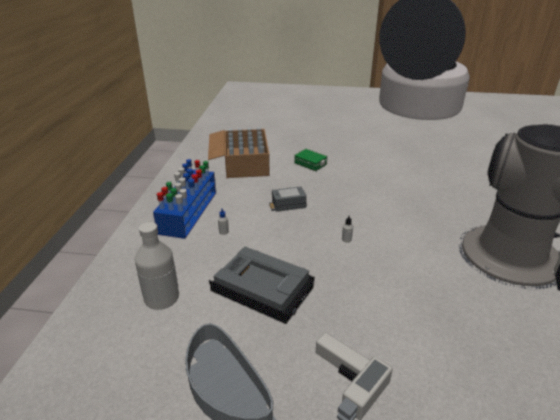

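Top view: the pack is at about (336,218) and the charger at (201,212). In the side view they are at (289,199) and (263,282). Next I'll enlarge these four regions.

```bash
cat > h.py <<'E'
import numpy as np, cv2
from plant import get_obs, vision
def cap(n): return vision.capture(n)
def K(c):
    f=c["pixels"].shape[0]/2/np.tan(np.radians(c["vfov"])/2); return f,c["cx"],c["cy"]
def ray(c,u,v):
    f,cx,cy=K(c); d=c["pose"][:3,:3]@np.array([(u-cx)/f,-(v-cy)/f,-1]); return c["pose"][:3,3],d/np.linalg.norm(d)
def onplane(c,u,v,z):
    o,d=ray(c,u,v); return o+d*(z-o[2])/d[2]
def proj(c,p):
    f,cx,cy=K(c); q=c["pose"][:3,:3].T@(np.asarray(p,float)-c["pose"][:3,3]); return np.array([cx+f*q[0]/-q[2],cy-f*q[1]/-q[2]])
def crop(c,u0,v0,w,h,s):
    im=c["pixels"][v0:v0+h,u0:u0+w,::-1]; return cv2.resize(im,None,fx=s,fy=s,interpolation=cv2.INTER_CUBIC)
E
python3 - <<'E'
from h import *
t=cap("top");s=cap("side")
g=lambda im:np.clip(im*1.6,0,255).astype(np.uint8)
a=np.hstack([crop(t,311,188,50,60,8)[:300],crop(t,151,162,100,100,4)[:, :400]][:1])
A=cv2.resize(crop(t,306,193,60,45,1),(400,300),interpolation=cv2.INTER_CUBIC)
B=cv2.resize(crop(t,137,166,128,96,1),(400,300),interpolation=cv2.INTER_CUBIC)
C=cv2.resize(crop(s,259,176,60,45,1),(400,300),interpolation=cv2.INTER_CUBIC)
D=cv2.resize(crop(s,199,236,128,96,1),(400,300),interpolation=cv2.INTER_CUBIC)
cv2.imwrite("pics/comp.png",g(np.vstack([np.hstack([A,B]),np.hstack([C,D])])))
E
```

```text
(no output)
```

View pics/comp.png

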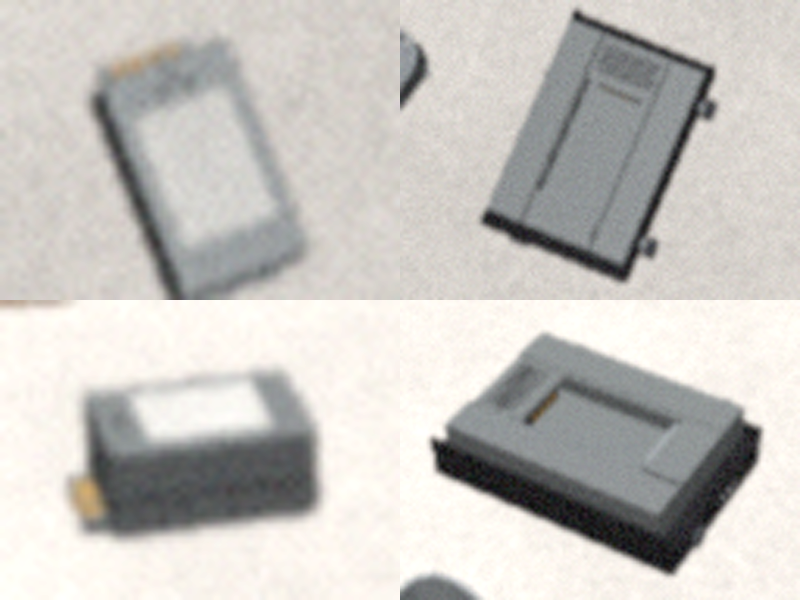

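The tongue of the pack, with its brass strips, points up-left in the top view, so yaw is about +22°. The charger's lip end, with the vents, points up-right, about -22.5°. Next I'll measure both numerically.

```bash
cat > meas.py <<'E'
from h import *
def mask(c,box,lo,hi,s=4):
    u,v,w,h=box; g=cv2.cvtColor(c["pixels"],cv2.COLOR_RGB2GRAY)[v:v+h,u:u+w]
    g=cv2.GaussianBlur(cv2.resize(g,None,fx=s,fy=s,interpolation=cv2.INTER_CUBIC),(0,0),2)
    return cv2.inRange(g,lo,hi)
def big(c,box,lo,hi,z,s=4):
    m=mask(c,box,lo,hi,s); cs,_=cv2.findContours(m,cv2.RETR_EXTERNAL,cv2.CHAIN_APPROX_NONE)
    k=max(cs,key=cv2.contourArea)[:,0,:]
    px=(k+.5)/s-.5+np.array(box[:2]); return px,np.array([onplane(c,*p,z)[:2] for p in px],np.float32)
E
python3 - <<'E'
from meas import *
t=cap("top");s=cap("side")
g=cv2.cvtColor(t["pixels"],cv2.COLOR_RGB2GRAY)
print(g[218,300:370:2]); print(g[212,150:256:3])
g2=cv2.cvtColor(s["pixels"],cv2.COLOR_RGB2GRAY)
print(g2[192,260:320:2])
def rep(n,p):
    r=cv2.minAreaRect(p); print(n,np.round(r[0],1),np.round(r[1],1),round(r[2],2))
for n,box,lo,hi,z in [("label",(320,198,34,42),92,255,40),("packsil",(311,190,52,55),0,88,40),("base",(151,162,90,100),0,75,22),("black",(151,162,90,100),0,35,22)]:
    try: rep(n,big(t,box,lo,hi,z)[1])
    except Exception as e: print(n,e)
E
```

```text
[135 138 134 131 130 134 128 130 130 129 133 123  50  79 109 129 134 134
 130 135 133 129 124 102 117 133 132 130 130 134 129 134 132 133 133]
[135 128 129 133 130 130 135 129  99  93  89  94  71  85  91  92  92  95
  90  89  90  90  94  92  94  45  91 132 130 134 133 134 134 138 134 138]
[158 156 152 153 152 145  85  93  90 108 148 152 154 153 155 154 155 157
 155 133  97  94 112 152 153 152 155 155 157 156]
label [ 533.5 -136.4] [ 82.3 103.1] 89.39
packsil [ 518.5 -119.1] [92.4 43.1] 48.32
base [546.9 190.1] [134.1 185.5] 67.59
black [471.1 225.2] [120.5  26.6] 78.22
```

Run:
```python
from meas import *
t=cap("top");s=cap("side")
def rep(n,p):
    r=cv2.minAreaRect(np.float32(p)); b=cv2.boxPoints(r); print(n,np.round(r[0],1),np.round(r[1],1),round(r[2],2)); return np.round(b,1).tolist()
def holes(c,box,lo,hi,z):
    m=mask(c,box,lo,hi); cs,h=cv2.findContours(m,cv2.RETR_CCOMP,cv2.CHAIN_APPROX_NONE)
    k=max([a for a,q in zip(cs,h[0]) if q[3]>=0],key=cv2.contourArea)[:,0,:]
    px=(k+.5)/4-.5+np.array(box[:2]); return np.array([onplane(c,*p,z)[:2] for p in px])
rep("label top",holes(t,(311,190,52,55),0,113,40))
rep("label side",holes(s,(255,170,70,55),0,125,40))
for z in(0,40): print(rep("pack sil top",big(t,(311,190,52,55),0,111,z)[1]))
for z in(0,22): print(rep("charger sil top",big(t,(151,162,90,100),0,111,z)[1]))
for z in(0,22): print(rep("charger sil side",big(s,(199,236,128,96),0,122,z)[1]))
for z in(22,46): print(rep("plate side",big(s,(199,236,128,96),62,122,z)[1]))
print(rep("plate top",big(t,(151,162,90,100),66,111,46)[1]))
```

```text
label top [ 535.3 -135.6] [52.6 39. ] 21.34Traceback (most recent call last):
  File "<stdin>", line 10, in <module>
  File "<stdin>", line 7, in holes
ValueError: max() iterable argument is empty
```

Run:
```python
from meas import *
t=cap("top");s=cap("side")
def rep(n,p):
    r=cv2.minAreaRect(np.float32(p)); b=cv2.boxPoints(r); print(n,np.round(r[0],1),np.round(r[1],1),round(r[2],2)); return np.round(b,1).tolist()
for z in(0,40): print(z,rep("pack sil top",big(t,(311,190,52,55),0,111,z)[1]))
for z in(0,22): print(z,rep("charger sil top",big(t,(151,162,90,100),0,111,z)[1]))
for z in(0,22): print(z,rep("charger sil side",big(s,(199,236,128,96),0,122,z)[1]))
print(rep("label+table side excluded; pack sil side",big(s,(255,170,70,55),0,122,40)[1]))
print(rep("plate side",big(s,(199,236,128,96),66,122,46)[1]))
print(rep("plate top",big(t,(151,162,90,100),66,111,46)[1]))
print(rep("label side",big(s,(280,185,25,12),126,255,40)[1]))
```

```text
pack sil top [ 539.1 -137.7] [97.3 59.4] 20.92
0 [[483.0, -127.30000305175781], [504.29998779296875, -182.8000030517578], [595.0999755859375, -148.0], [573.9000244140625, -92.5999984741211]]
pack sil top [ 533.7 -132.4] [94.2 57.6] 20.92
40 [[479.3999938964844, -122.4000015258789], [500.0, -176.1999969482422], [588.0, -142.5], [567.4000244140625, -88.69999694824219]]
charger sil top [549.9 192.9] [141.5 193.7] 67.58
0 [[433.3999938964844, 164.39999389648438], [612.5, 90.5], [666.4000244140625, 221.39999389648438], [487.29998779296875, 295.20001220703125]]
charger sil top [546.8 190.1] [139.1 190.4] 67.58
22 [[432.20001220703125, 162.10000610351562], [608.2999877929688, 89.5], [661.2999877929688, 218.10000610351562], [485.29998779296875, 290.70001220703125]]
charger sil side [551.  170.4] [164.9 208.4] 68.0
0 [[423.5, 132.89999389648438], [616.7000122070312, 54.900001525878906], [678.5, 207.8000030517578], [485.29998779296875, 285.79998779296875]]
charger sil side [546.5 193.9] [159.5 201.5] 68.0
22 [[423.20001220703125, 157.6999969482422], [610.0, 82.30000305175781], [669.79998779296
[... 155 characters left out ...]
000305175781], [503.6000061035156, -171.60000610351562], [601.2999877929688, -135.8000030517578], [564.0999755859375, -34.5]]
plate side [541.6 219.6] [153.5 194. ] 68.0
[[422.8999938964844, 184.8000030517578], [602.7999877929688, 112.0999984741211], [660.2999877929688, 254.5], [480.3999938964844, 327.20001220703125]]
plate top [543.3 187.1] [136.5 186.8] 67.58
[[431.0, 159.60000610351562], [603.7000122070312, 88.4000015258789], [655.7000122070312, 214.5], [483.0, 285.79998779296875]]
label side [ 525.8 -146. ] [67.4 60.5] 8.0
[[488.20001220703125, -120.69999694824219], [496.6000061035156, -180.60000610351562], [563.2999877929688, -171.3000030517578], [554.9000244140625, -111.4000015258789]]
```

```bash
cat > go.py <<'E'
# usage: go.py x y z packyaw_deg tilt_deg -> dp (m) and rotation in tool axes from the measured pose
import sys,numpy as np
from scipy.spatial.transform import Rotation as R
from plant import get_obs
o=get_obs(); x,y,z,ps,th=map(float,sys.argv[1:6])
A=R.from_euler('xyz',o["tcp_rot"]); T=R.from_euler('ZY',[ps,th],degrees=True)*R.from_euler('y',180,degrees=True)
print("dp",np.round(A.inv().apply(np.array([x,y,z])-o["tool_pos"])/1000,4),"rot",np.round((A.inv()*T).as_rotvec(),4))
E
python3 go.py 535.3 -135.6 100 21.2 0
```

```text
dp [-0.5522 -0.5285  0.1267] rot [ 0.      0.     -0.6118]
```

```bash
python3 -m pendant '{"dp":[[-0.552,-0.5285,0.05],[-0.552,-0.5285,0.05],[-0.552,-0.5285,0.05],[-0.552,-0.5285,0.05],[-0.552,-0.5285,0.05],[-0.552,-0.5285,0.05],[-0.552,-0.5285,0.05],[-0.552,-0.5285,0.05]],"rotation":[[0,0,-0.612],[0,0,-0.612],[0,0,-0.612],[0,0,-0.612],[0,0,-0.612],[0,0,-0.612],[0,0,-0.612],[0,0,-0.612]]}' 0.0918; python3 go.py 535.3 -135.6 80 21.2 0
```

```text
time: 1.5
tool_pos: [384.0, 103.4, 195.7]
tcp_rot: [-3.141, 0.001, -2.772]
contact_force: [0.6, 1.1, -0.5]
grip_width: 91.6
finger_force: 0.0
dp [-0.0544 -0.2776  0.1158] rot [-0.0001  0.0014  0.    ]
```

```bash
python3 -m pendant '{"dp":[[-0.0544,-0.2776,0.08],[-0.0544,-0.2776,0.08],[-0.0544,-0.2776,0.116],[-0.0544,-0.2776,0.116],[-0.0544,-0.2776,0.116],[-0.0544,-0.2776,0.116],[-0.0544,-0.2776,0.116]],"rotation":[[0,0,0],[0,0,0],[0,0,0],[0,0,0],[0,0,0],[0,0,0],[0,0,0]]}'; python3 go.py 535.3 -135.6 20.5 21.2 0
```

```text
time: 2.38
tool_pos: [533.7, -133.3, 79.4]
tcp_rot: [3.141, -0.001, -2.772]
contact_force: [-0.3, 0.2, 0.8]
grip_width: 91.6
finger_force: 0.0
dp [-0.0007 -0.0028  0.0589] rot [ 0.0009 -0.0005 -0.0001]
```

Run:
```python
from h import *
t=cap("top");s=cap("side")
A=cv2.resize(crop(t,276,173,120,90,1),(400,300),interpolation=cv2.INTER_CUBIC)
C=cv2.resize(crop(s,229,141,120,90,1),(400,300),interpolation=cv2.INTER_CUBIC)
cv2.imwrite("pics/grasp1.png",np.clip(np.hstack([A,C])*1.5,0,255).astype(np.uint8))
```

```text
(no output)
```

View pics/grasp1.png

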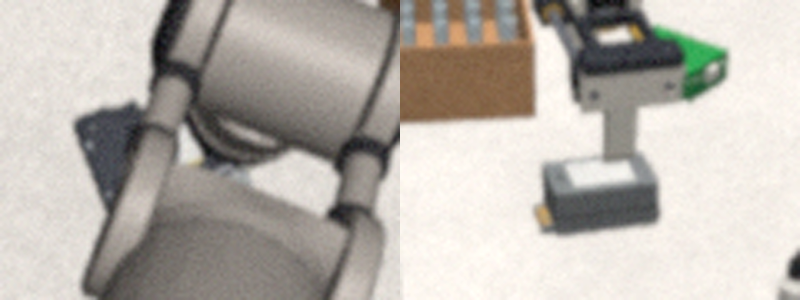

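The top view is blocked by the arm. In the side view the near finger, at crop (620,120), is centred on the pack and clear of it. I'll descend and grip.

```bash
python3 -m pendant '{"dp":[[-0.0007,-0.0028,0.03],[-0.0007,-0.0028,0.059],[-0.0007,-0.0028,0.059],[-0.0007,-0.0028,0.059]],"rotation":[[0,0,0],[0,0,0],[0,0,0],[0,0,0]]}'; python3 -m pendant '{"dp":[[0,0,0],[0,0,0],[0,0,0],[0,0,0],[0,0,0],[0,0,0]],"rotation":[[0,0,0],[0,0,0],[0,0,0],[0,0,0],[0,0,0],[0,0,0]]}' 0.03
```

```text
time: 2.98
tool_pos: [536.6, -135.8, 22.0]
tcp_rot: [-3.14, 0.002, -2.77]
contact_force: [0.8, 0.1, -0.4]
grip_width: 92.0
finger_force: 0.0
time: 3.72
tool_pos: [535.7, -136.0, 20.5]
tcp_rot: [3.141, -0.0, -2.771]
contact_force: [-0.1, 1.1, 1.6]
grip_width: 50.0
finger_force: 30.0
```

Run:
```python
from h import *
s=cap("side");t=cap("top")
a=np.radians(-22.3);ex=np.array([np.cos(a),np.sin(a)]);ey=np.array([-ex[1],ex[0]])
def S(n,x,y,z,c=s):
    u0,v0=(199,236-96) if c is s else (137,166)
    p=onplane(c,u0+((x-400)/3.125 ),v0+ (y/3.125 if c is t else y/3.125),z)[:2]; print(n,np.round(p,1),"ex %.1f ey %.1f"%(p@ex,p@ey))
S("base +x+y z22",437,440,22);S("base +x+y z0",437,470,0);S("base -x+y z0",673,573,0);S("base -x-y z22",760,430,22)
S("plate +x+y",447,430,46);S("plate -x+y",660,522,46);S("plate -x-y",743,408,46);S("plate +x-y",543,334,46)
S("bay far rim",563,376,46);S("bay far rim2",675,412,46);S("near rim1",500,418,46);S("near rim2",640,472,46)
S("lip mid",542,402,43,s)
S("T lip",620,92,43,t);S("T right rim",655,75,46,t);S("T right rim2",597,238,46,t);S("T left",588,78,46,t);S("T left2",541,190,46,t)
S("T left z30",588,78,30,t);S("T left2 z30",541,190,30,t)
S("T +x+y",578,12,22,t);S("T +x-y",713,68,22,t);S("T -x-y z0",628,278,0,t);S("T -x+y z0",483,222,0,t)
```

```text
base +x+y z22 [654.2 208. ] ex 526.3 ey 440.7
base +x+y z0 [654.6 213.5] ex 524.6 ey 445.9
base -x+y z0 [486.6 281.2] ex 343.5 ey 444.8
base -x-y z22 [442.5 168.3] ex 345.5 ey 323.6
plate +x+y [641.4 223.1] ex 508.7 ey 449.8
plate -x+y [494.4 284.3] ex 349.6 ey 450.6
plate -x-y [454.1 175.3] ex 353.7 ey 334.5
plate +x-y [600.3 116.8] ex 511.0 ey 335.8
bay far rim [577.6 159.8] ex 473.8 ey 367.0
bay far rim2 [497.9 185.4] ex 390.3 ey 360.5
near rim1 [610.1 207.1] ex 485.9 ey 423.1
near rim2 [512.4 243.9] ex 381.6 ey 420.1
lip mid [587.1 184.5] ex 473.2 ey 393.4
T lip [587.8 176.4] ex 476.9 ey 386.3
T right rim [600.8 149.3] ex 499.2 ey 366.1
T right rim2 [474.2 191.1] ex 366.2 ey 356.8
T left [598.2 201. ] ex 477.2 ey 412.9
T left2 [510.9 234.7] ex 383.6 ey 411.0
T left z30 [601.1 203.2] ex 479.1 ey 416.1
T left2 z30 [512.7 237.4] ex 384.3 ey 414.2
T +x+y [655.8 213.5] ex 525.8 ey 446.4
T +x-y [611.1 106. ] ex 525.2 ey 329.9
T -x-y z0 [446.8 172. ] ex 348.1 ey 328.7
T -x+y z0 [490.6 287.3] ex 344.9 ey 452.0
```

```bash
python3 go.py 536 -136 150 21.2 0; python3 go.py 470 150 150 -22.3 0
```

```text
dp [-2.000e-04 -1.000e-04 -1.295e-01] rot [ 0.0005 -0.0002  0.0001]
dp [-0.0422  0.2904 -0.1294] rot [ 4.000e-04 -4.000e-04  7.593e-01]
```

```bash
python3 -m pendant '{"dp":[[0,0,-0.06],[0,0,-0.1],[0,0,-0.13],[0,0,-0.13]],"rotation":[[0,0,0],[0,0,0],[0,0,0],[0,0,0]]}'; python3 go.py 541.2 199.5 110 -22.3 0
```

```text
time: 4.32
tool_pos: [537.0, -136.7, 152.1]
tcp_rot: [-3.138, 0.003, -2.771]
contact_force: [-0.4, -0.9, -3.9]
grip_width: 49.6
finger_force: 30.0
dp [-0.1254  0.3121  0.0415] rot [-0.0019  0.0044  0.7594]
```

```bash
python3 -m pendant '{"dp":[[-0.1254,0.3121,0.0415],[-0.1254,0.3121,0.0415],[-0.1254,0.3121,0.0415],[-0.1254,0.3121,0.0415],[-0.1254,0.3121,0.0415],[-0.1254,0.3121,0.0415],[-0.1254,0.3121,0.0415],[-0.1254,0.3121,0.0415]],"rotation":[[0,0,0.759],[0,0,0.759],[0,0,0.759],[0,0,0.759],[0,0,0.759],[0,0,0.759],[0,0,0.759],[0,0,0.759]]}';python3 go.py 541.2 199.5 85 -22.3 0
python3 - <<'E'
from h import *
s=cap("side");print(get_obs()["tool_pos"],get_obs()["contact_force"])
cv2.imwrite("pics/over.png",np.clip(cv2.resize(crop(s,190,210,150,112,1),(800,597),interpolation=cv2.INTER_CUBIC)*1.6,0,255).astype(np.uint8))
E
```

```text
time: 5.32
tool_pos: [538.9, 199.6, 107.2]
tcp_rot: [-3.14, -0.002, 2.753]
contact_force: [-0.6, 0.6, -2.1]
grip_width: 50.1
finger_force: 30.0
dp [-0.0022  0.0008  0.0222] rot [-0.0021 -0.0022  0.0011]
[539.38280244 199.08986615 107.7442794 ] [ 0.41284623 -0.95012757 -1.64030848]
```

View pics/over.png

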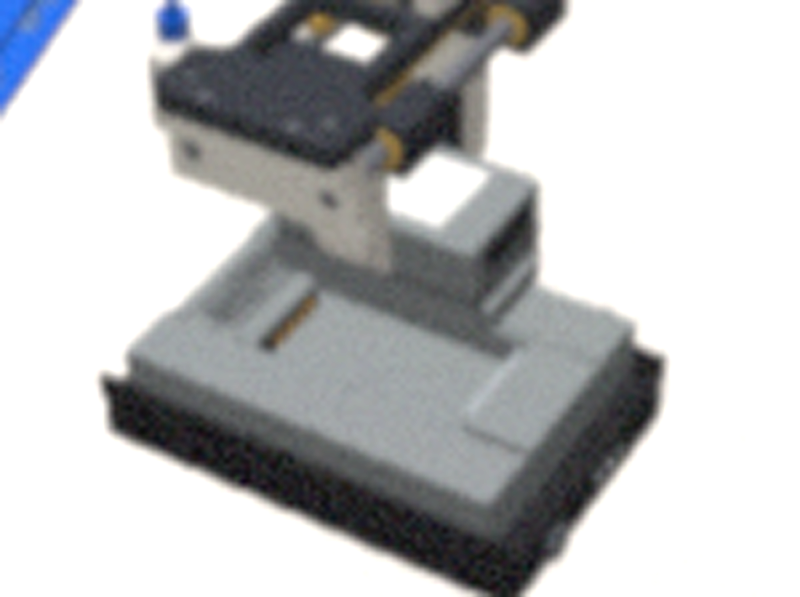

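Run:
```python
from h import *
s=cap("side");o=get_obs()["tool_pos"]
a=np.radians(-22.3);ex=np.array([np.cos(a),np.sin(a)]);ey=np.array([-ex[1],ex[0]])
print("tcp ex %.1f ey %.1f z %.1f"%(o[:2]@ex,o[:2]@ey,o[2]))
zt=o[2]+19.5
for n,x,y,z in [("pack -x+y top",478,250,zt),("pack -x-y top",538,187,zt),("catch near",467,407,46),("catch far",516,350,46),("brass near",268,347,40),("brass far",318,296,40),("lip top near",262,340,43.5),("lip top far",308,278,43.5),
 ("plate -x+y",490,503,46),("plate -x-y",633,328,46),("plate +x+y",130,360,46),("rim far corner",505,355,46)]:
    p=onplane(s,190+x/5.333-.4,210+y/5.333-.4,z)[:2]; print(n,"ex %.1f ey %.1f"%(p@ex,p@ey))
```

```text
tcp ex 423.9 ey 388.8 z 108.2
pack -x+y top ex 378.8 ey 411.6
pack -x-y top ex 378.1 ey 370.0
catch near ex 386.6 ey 406.4
catch far ex 386.4 ey 370.1
brass near ex 472.9 ey 410.9
brass far ex 472.8 ey 376.2
lip top near ex 474.7 ey 411.9
lip top far ex 479.9 ey 372.4
plate -x+y ex 354.7 ey 444.3
plate -x-y ex 353.7 ey 336.4
plate +x+y ex 509.7 ey 448.7
rim far corner ex 388.6 ey 374.6
```

The pack is held level above the bay. The lip and brass contacts are at crop (290,318) and the catch edge at (490,378). In camera terms the bay centre is about 8 mm ahead of the pack along the charger's x and about in line sideways. Next I'll tilt and go over the entry.

```bash
cat > go2.py <<'E'
# usage: go2.py tipx tipz tilt [dyaw] : tongue tip in estimated bay frame (mm), tilt deg -> dp(m), rotvec in tool axes
import sys,numpy as np
from scipy.spatial.transform import Rotation as R
from plant import get_obs
EX0,EY0,YAW,TX,H=430.5,389.8,-22.3,0.0,20.5
o=get_obs(); A=R.from_euler('xyz',o["tcp_rot"]); B=R.from_euler('z',YAW,degrees=True)
b0=B.apply([EX0,EY0,30.0]) 
def state():
    Rp=B.inv()*A*R.from_euler('y',180,degrees=True)
    tip=B.inv().apply(o["tool_pos"]-b0)+Rp.apply([51-TX,0,-H])
    f=B.inv().apply(o["contact_force"]); e=Rp.as_euler('ZYX',degrees=True)
    print("t %.2f tip"%o["time"],np.round(tip,1),"yaw,tilt,roll",np.round(e,2),"F",np.round(f,1),"M",np.round(B.inv().apply(o["moment"]),2),"grip",round(o["grip_width"],1))
state()
if len(sys.argv)>1:
    x,z,th=map(float,sys.argv[1:4]); Rp=R.from_euler('y',th,degrees=True)
    tcp=B.apply(np.array([x,0,z])-Rp.apply([51-TX,0,-H]))+b0
    T=B*Rp*R.from_euler('y',180,degrees=True)
    print("dp",np.round(A.inv().apply(tcp-o["tool_pos"])/1000,4),"rot",np.round((A.inv()*T).as_rotvec(),4))
E
python3 go2.py 38 30 15
```

```text
t 5.42 tip [44.3 -1.1 57.6] yaw,tilt,roll [-0.05  0.06 -0.06] F [ 1.2  0.1 -2.1] M [-0.06 -0.01 -0.  ] grip 49.7
dp [-0.0007  0.0011  0.0152] rot [-0.0009  0.2608 -0.0011]
```

```bash
python3 -m pendant '{"dp":[[0,0.0005,0.005],[-0.0007,0.001,0.01],[-0.0007,0.001,0.015],[-0.0007,0.001,0.015],[-0.0007,0.001,0.015],[-0.0007,0.001,0.015]],"rotation":[[0,0.09,0],[0,0.18,0],[0,0.261,0],[0,0.261,0],[0,0.261,0],[0,0.261,0]]}' >/dev/null;  python3 go2.py 38 8 15
python3 - <<'E'
from h import *
s=cap("side")
cv2.imwrite("pics/tilt.png",np.clip(cv2.resize(crop(s,190,210,150,112,1),(800,597),interpolation=cv2.INTER_CUBIC)*1.6,0,255).astype(np.uint8))
E
```

```text
t 6.17 tip [37.5  1.3 31.7] yaw,tilt,roll [ 0.04 14.87  0.03] F [ 0.7  0.9 -1.9] M [-0.01 -0.25  0.01] grip 49.8
dp [-0.0066 -0.0013  0.0226] rot [0.0003 0.0023 0.0007]
```

View pics/tilt.png

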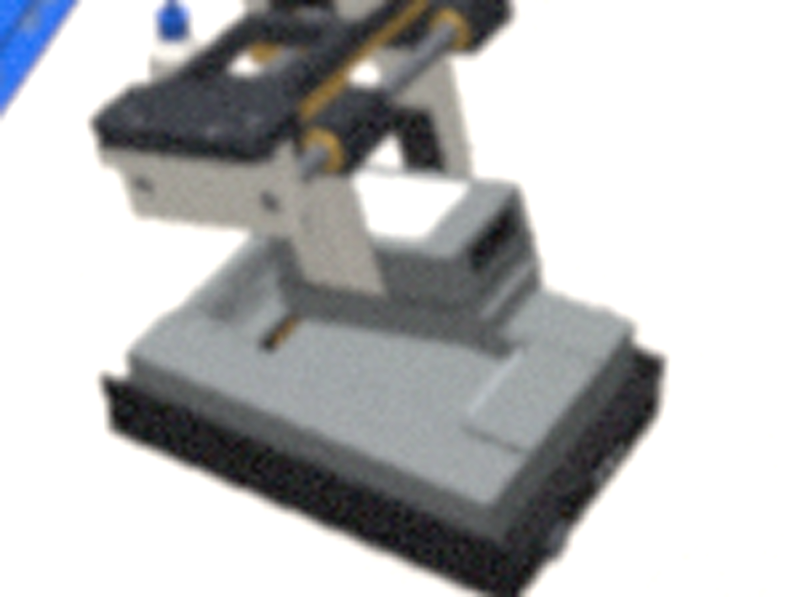

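The pack is tilted tongue-down behind the lip, whose contacts show at crop (280,335). The lug end at (515,290) is above the plate rim. Next I'll lower it slowly.

```bash
python3 -m pendant '{"dp":[[-0.0015,-0.001,0.006],[-0.003,-0.0013,0.012],[-0.005,-0.0013,0.018],[-0.0066,-0.0013,0.0226],[-0.0066,-0.0013,0.0226]],"rotation":[[0,0,0],[0,0,0],[0,0,0],[0,0,0],[0,0,0]]}' >/dev/null;  python3 go2.py 38 3 15
```

```text
t 6.85 tip [38.  -0.2  6.8] yaw,tilt,roll [ 1.000e-02  1.501e+01 -3.000e-02] F [-0.8 -0.4 -2.4] M [ 0.01 -0.3  -0.  ] grip 49.9
dp [-0.001   0.0002  0.0037] rot [-0.0006 -0.0001  0.0002]
```

```bash
python3 -m pendant '{"dp":[[-0.0003,0,0.001],[-0.0005,0,0.002],[-0.0008,0,0.003],[-0.001,0,0.0039],[-0.001,0,0.0039]],"rotation":[[0,0,0],[0,0,0],[0,0,0],[0,0,0],[0,0,0]]}' >/dev/null;  python3 go2.py 38 1 15; python3 -m pendant '{"dp":[[-0.0002,0,0.0006],[-0.0003,0,0.0012],[-0.0004,0,0.0018],[-0.0004,0,0.0018]],"rotation":[[0,0,0],[0,0,0],[0,0,0],[0,0,0]]}' >/dev/null;  python3 go2.py 38 0 15
```

```text
t 7.47 tip [38.2 -0.   3.4] yaw,tilt,roll [ 0.02 14.96  0.  ] F [ 0.4  0.4 -3.4] M [-0.  -0.3 -0. ] grip 49.8
dp [-0.0005  0.0001  0.0023] rot [-0.0001  0.0007  0.0004]
t 7.97 tip [38.1 -0.   1.5] yaw,tilt,roll [ 0.03 14.96  0.  ] F [ 0.6  0.2 -2.1] M [-0.05 -0.3  -0.03] grip 49.7
dp [-0.0003  0.      0.0015] rot [-0.      0.0007  0.0004]
```

```bash
python3 -m pendant '{"dp":[[-0.001,0,0.0006],[-0.002,0,0.0004],[-0.003,0,0],[-0.004,0,-0.0003],[-0.0048,0,-0.0005],[-0.0048,0,-0.0005]],"rotation":[[0,0,0],[0,0,0],[0,0,0],[0,0,0],[0,0,0],[0,0,0]]}' >/dev/null;  python3 go2.py 46 0.7 15; python3 -m pendant '{"dp":[[-0.0005,0,-0.00013],[-0.001,0,-0.00026],[-0.0015,0,-0.0004],[-0.002,0,-0.0005],[-0.002,0,-0.0005]],"rotation":[[0,0,0],[0,0,0],[0,0,0],[0,0,0],[0,0,0]]}' >/dev/null;  python3 go2.py 46 0.7 15
```

```text
t 8.72 tip [43.  -0.   0.8] yaw,tilt,roll [2.000e-02 1.495e+01 1.000e-02] F [-0.7 -0.4 -2.8] M [-0.03 -0.31  0.02] grip 49.7
dp [-0.003   0.     -0.0007] rot [0.     0.0008 0.0003]
t 9.35 tip [44.8 -0.   0.8] yaw,tilt,roll [ 0.03 14.98  0.  ] F [-1.   0.1 -1.5] M [-0.05 -0.1  -0.01] grip 50.0
dp [-0.0012  0.     -0.0002] rot [-0.0001  0.0004  0.0005]
```

```bash
for i in 1 2; do python3 -m pendant '{"dp":[[-0.0005,0,-0.00013],[-0.001,0,-0.00026],[-0.001,0,-0.00026]],"rotation":[[0,0,0],[0,0,0],[0,0,0]]}' >/dev/null;  python3 go2.py; done
```

```text
t 9.72 tip [45.2 -0.   0.8] yaw,tilt,roll [ 3.000e-02  1.504e+01 -1.000e-02] F [-5.4 -0.  -0.2] M [-0.04  0.68 -0.05] grip 49.7
t 10.10 tip [46.4 -0.   0.8] yaw,tilt,roll [ 3.000e-02  1.503e+01 -1.000e-02] F [-6.1 -0.6  0.9] M [0.04 0.82 0.01] grip 49.6
```

```bash
for i in 1 2; do python3 -m pendant '{"dp":[[-0.0005,0,-0.00013],[-0.001,0,-0.00026],[-0.0015,0,-0.0004],[-0.0015,0,-0.0004]],"rotation":[[0,0,0],[0,0,0],[0,0,0],[0,0,0]]}' >/dev/null;  python3 go2.py; done
```

```text
t 10.60 tip [47.6 -0.   0.8] yaw,tilt,roll [ 0.03 15.06 -0.02] F [-5.9 -0.2  1.4] M [-0.01  0.92 -0.  ] grip 50.0
t 11.10 tip [48.8 -0.   0.8] yaw,tilt,roll [ 0.04 15.11 -0.02] F [-7.8 -0.1  0.9] M [0.02 1.17 0.  ] grip 50.1
```

```bash
python3 go2.py 49.7 0.8 15; python3 go2.py 50.8 0.8 12;  python3 go2.py 51.6 0.8 9.5
```

```text
t 11.10 tip [48.8 -0.   0.8] yaw,tilt,roll [ 0.04 15.11 -0.02] F [-7.8 -0.1  0.9] M [0.02 1.17 0.  ] grip 50.1
dp [-0.0008  0.     -0.0001] rot [-0.0005 -0.0018  0.0006]
t 11.10 tip [48.8 -0.   0.8] yaw,tilt,roll [ 0.04 15.11 -0.02] F [-7.8 -0.1  0.9] M [0.02 1.17 0.  ] grip 50.1
dp [-0.0009  0.      0.0023] rot [-0.0005 -0.0542  0.0006]
t 11.10 tip [48.8 -0.   0.8] yaw,tilt,roll [ 0.04 15.11 -0.02] F [-7.8 -0.1  0.9] M [0.02 1.17 0.  ] grip 50.1
dp [-0.0009  0.      0.0044] rot [-0.0005 -0.0978  0.0007]
```

```bash
python3 -m pendant '{"dp":[[-0.0003,0,0.0006],[-0.0006,0,0.0012],[-0.0009,0,0.0018],[-0.0009,0,0.0023],[-0.0009,0,0.0023]],"rotation":[[0,-0.014,0],[0,-0.028,0],[0,-0.042,0],[0,-0.054,0],[0,-0.054,0]]}' >/dev/null;  python3 go2.py 51.6 0.8 9.5
```

```text
t 11.72 tip [50.2  0.   0.8] yaw,tilt,roll [ 0.05 12.04 -0.03] F [-8.5 -0.3  2. ] M [0.   1.39 0.05] grip 49.7
dp [-0.0005  0.      0.002 ] rot [-0.0008 -0.0444  0.0009]
```

```bash
python3 -m pendant '{"dp":[[-0.0003,0,0.0006],[-0.0005,0,0.0012],[-0.0006,0,0.002],[-0.0006,0,0.002]],"rotation":[[0,-0.015,0],[0,-0.03,0],[0,-0.045,0],[0,-0.045,0]]}' >/dev/null;  python3 go2.py 51.6 0.8 9.5
python3 - <<'E'
from h import *
s=cap("side")
cv2.imwrite("pics/rock.png",np.clip(cv2.resize(crop(s,190,210,150,112,1),(800,597),interpolation=cv2.INTER_CUBIC)*1.6,0,255).astype(np.uint8))
E
```

```text
t 12.22 tip [51.5 -0.   0.8] yaw,tilt,roll [ 0.05  9.49 -0.04] F [-9.2  0.4  2.7] M [ 0.01  1.51 -0.01] grip 49.7
dp [-0.0001  0.0001 -0.0001] rot [-0.0009  0.0002  0.0008]
```

View pics/rock.png

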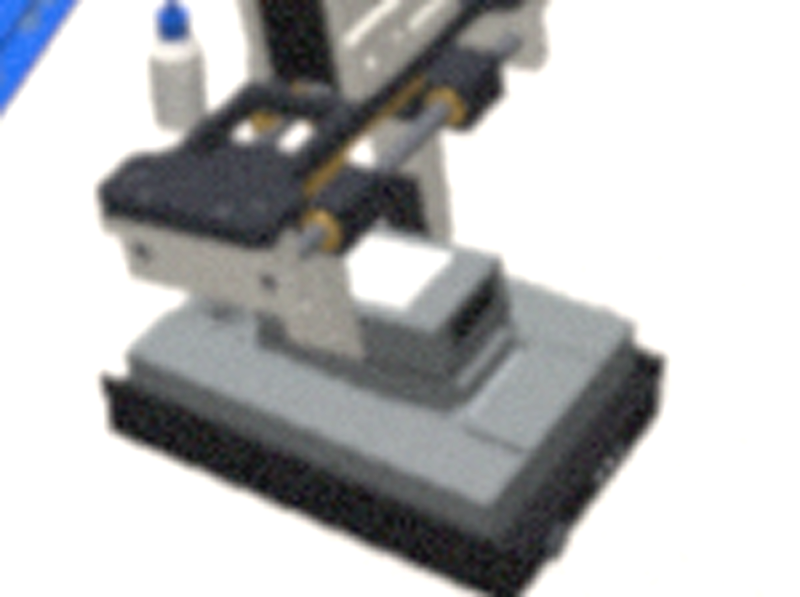

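The pack is in the bay, with the lug edge at crop (490,370), just ahead of and level with the catch edge. The spring force of about 9 N matches a travel of about 6.5 mm. I'll continue rocking.

```bash
python3 go2.py 52.4 0.8 6.5; python3 go2.py 52.9 0.8 3.5
```

```text
t 12.28 tip [51.5 -0.   0.8] yaw,tilt,roll [ 0.05  9.49 -0.04] F [-9.8  1.3  2.4] M [ 0.03  1.58 -0.02] grip 49.5
dp [0.0002 0.     0.0025] rot [-0.0008 -0.0522  0.0008]
t 12.28 tip [51.5 -0.   0.8] yaw,tilt,roll [ 0.05  9.49 -0.04] F [-9.8  1.3  2.4] M [ 0.03  1.58 -0.02] grip 49.5
dp [0.0005 0.     0.0052] rot [-0.0007 -0.1046  0.0008]
```

```bash
python3 -m pendant '{"dp":[[0,0,0.0008],[0,0,0.0017],[0,0,0.0025],[0,0,0.0025]],"rotation":[[0,-0.017,0],[0,-0.035,0],[0,-0.052,0],[0,-0.052,0]]}' >/dev/null;  python3 go2.py 52.9 0.8 3.5
```

```text
t 12.78 tip [52.7 -0.   0.7] yaw,tilt,roll [ 0.05  6.48 -0.04] F [-8.6 -0.3  3. ] M [ 0.03  1.51 -0.01] grip 49.5
dp [0.0008 0.     0.0026] rot [-0.0007 -0.052   0.0009]
```

```bash
python3 -m pendant '{"dp":[[0.0001,0,0.0009],[0.0003,0,0.0018],[0.0005,0,0.0026],[0.0005,0,0.0026]],"rotation":[[0,-0.017,0],[0,-0.035,0],[0,-0.052,0],[0,-0.052,0]]}' >/dev/null;  python3 go2.py 53.3 0.5 0.5
```

```text
t 13.28 tip [52.9 -0.   0.7] yaw,tilt,roll [ 0.05  3.52 -0.04] F [-9.9  0.1  3.5] M [-0.    1.62  0.03] grip 49.6
dp [0.0006 0.0001 0.0029] rot [-0.0008 -0.0527  0.0009]
```

```bash
python3 -m pendant '{"dp":[[0.0001,0,0.0009],[0.0003,0,0.0019],[0.0004,0,0.0029],[0.0004,0,0.0029]],"rotation":[[0,-0.018,0],[0,-0.036,0],[0,-0.053,0],[0,-0.053,0]]}' >/dev/null;  python3 go2.py 53.3 0.0 0
```

```text
t 13.78 tip [53.5 -0.   0.6] yaw,tilt,roll [ 0.05  0.48 -0.04] F [-10.   -0.8   4.3] M [0.03 1.67 0.02] grip 49.9
dp [0.0004 0.0001 0.001 ] rot [-0.0007 -0.0083  0.0008]
```

```bash
for i in 1 2; do python3 -m pendant '{"dp":[[0,0,0.0004],[0,0,0.0008],[0,0,0.0008]],"rotation":[[0,-0.004,0],[0,-0.006,0],[0,-0.006,0]]}' >/dev/null;  python3 go2.py; done
```

```text
t 14.15 tip [53.9 -0.   0.2] yaw,tilt,roll [ 0.03  0.13 -0.03] F [-9.7  0.   5. ] M [0.02 1.67 0.  ] grip 49.6
t 14.53 tip [54.3  0.   0.2] yaw,tilt,roll [ 0.03 -0.25 -0.02] F [-10.2  -0.    8.4] M [-0.13  1.86 -0.02] grip 49.7
```

Run:
```python
from h import *
s=cap("side")
cv2.imwrite("pics/flat.png",np.clip(cv2.resize(crop(s,215,230,110,82,1),(800,596),interpolation=cv2.INTER_CUBIC)*1.6,0,255).astype(np.uint8))
```

```text
(no output)
```

View pics/flat.png

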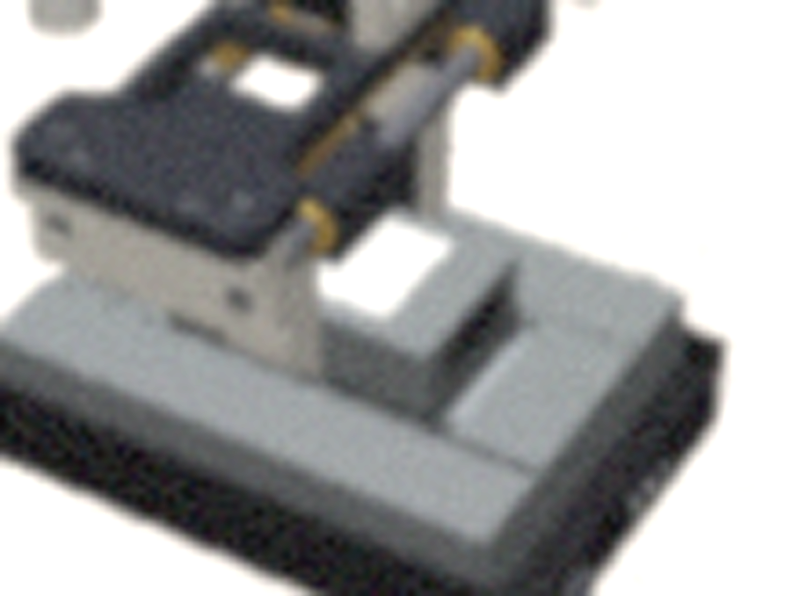

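```bash
python3 -m pendant '{"dp":[[0.0002,0,0.0004],[0.0004,0,0.0007],[0.0004,0,0.0007]],"rotation":[[0,-0.004,0],[0,-0.008,0],[0,-0.008,0]]}' >/dev/null;  python3 go2.py 50 0.2 0
```

```text
t 14.95 tip [54.5 -0.   0.6] yaw,tilt,roll [ 0.02 -0.76 -0.  ] F [-10.7  -1.3  12.4] M [-0.36  2.    0.02] grip 49.3
dp [ 0.0042  0.     -0.0003] rot [-0.      0.0134  0.0004]
```

```bash
python3 -m pendant '{"dp":[[0.0008,0,-0.0005],[0.0016,0,-0.0008],[0.0025,0,-0.001],[0.0033,0,-0.001],[0.0042,0,-0.001],[0.0042,0,-0.001]],"rotation":[[0,0.005,0],[0,0.01,0],[0,0.013,0],[0,0.013,0],[0,0.013,0],[0,0.013,0]]}' >/dev/null;  python3 go2.py
```

```text
t 15.70 tip [50.4 -0.   0. ] yaw,tilt,roll [ 0.02 -0.04 -0.  ] F [-6.9 -0.1  4.8] M [-0.08  1.16 -0.04] grip 49.6
```

```bash
python3 -m pendant '{"dp":[[0.0005,0,0],[0.001,0,0],[0.0014,0,0],[0.0014,0,0]],"rotation":[[0,0,0],[0,0,0],[0,0,0],[0,0,0]]}' >/dev/null;  python3 go2.py; python3 -m pendant '{"dp":[[0,0,0],[0,0,0],[0,0,0],[0,0,0],[0,0,0]],"rotation":[[0,0,0],[0,0,0],[0,0,0],[0,0,0],[0,0,0]]}' 0.07 >/dev/null;  python3 go2.py
```

```text
t 16.20 tip [50.4  0.   0.1] yaw,tilt,roll [ 0.02 -0.18  0.02] F [-3.2 -3.1  4.2] M [-0.39  0.5   0.01] grip 49.6
t 16.82 tip [49.9  0.  -0.4] yaw,tilt,roll [ 0.03 -0.12  0.01] F [-0.1 -0.7 -0.1] M [0.02 0.01 0.  ] grip 70.0
```

```bash
python3 -m pendant '{"dp":[[0,0,-0.02],[0,0,-0.05],[0,0,-0.11],[0,0,-0.15],[0,0,-0.15]],"rotation":[[0,0,0],[0,0,0],[0,0,0],[0,0,0],[0,0,0]]}' 0.0918 >/dev/null;  python3 go2.py
python3 - <<'E'
from h import *
s=cap("side")
cv2.imwrite("pics/out.png",np.clip(cv2.resize(crop(s,200,230,130,97,1),(800,597),interpolation=cv2.INTER_CUBIC)*1.6,0,255).astype(np.uint8))
E
```

```text
t 17.45 tip [ 51.2   1.2 153.7] yaw,tilt,roll [ 0.03 -0.47  0.26] F [-0.2  0.4  0.5] M [ 0.01  0.02 -0.  ] grip 91.7
```

View pics/out.png

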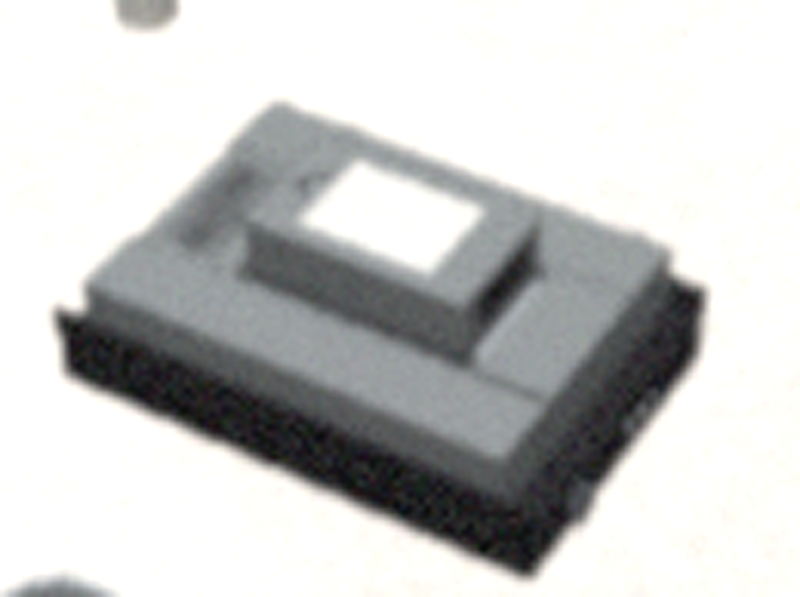

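The pack lies in the bay, apparently flat: top-face corners are at crop (248,225), (470,305) and (540,218), and its end sits close to the catch. I'll check this against the predicted home pose.

Run:
```python
from h import *
from scipy.spatial.transform import Rotation as R
s=cap("side"); B=R.from_euler('z',-22.3,degrees=True)
def q(ps,dx,th):
    o=B.apply([428.5+dx,389.8,30]); out=[]
    for p in ps:
        v=R.from_euler('y',th,degrees=True).apply(np.array(p)-[51,0,0])+[51,0,0]
        u=proj(s,o+B.apply(v)); out.append(np.round((u-[200,230]+.4)*800/130).astype(int).tolist())
    return out
for dx,th in [(0,0),(3,0),(0,5)]: print(dx,th,q([(42,25,40),(-42,25,40),(-42,-25,40),(42,25,16),(-42,25,16)],dx,th))
print("plate ref: rim pts catch edge", q([(-42.5,18,16),(-42.5,-18,16),(-42.5,29,16)],0,0))
```

```text
0 0 [[242, 217], [464, 306], [542, 216], [246, 273], [464, 362]]
3 0 [[235, 214], [455, 303], [534, 213], [239, 270], [456, 359]]
0 5 [[233, 212], [453, 283], [532, 193], [242, 270], [459, 342]]
plate ref: rim pts catch edge [[477, 350], [532, 284], [459, 371]]
```

Run:
```python
from h import *
from scipy.spatial.transform import Rotation as R
g=np.mean([cv2.cvtColor(cap("side")["pixels"],cv2.COLOR_RGB2GRAY).astype(float) for _ in range(4)],0); s=cap("side"); B=R.from_euler('z',-22.3,degrees=True)
g=cv2.GaussianBlur(g,(0,0),.7)
def P(v,dx=0,th=0):
    v=R.from_euler('y',th,degrees=True).apply(np.array(v,float)-[51,0,0])+[51,0,0]
    return proj(s,B.apply([428.5+dx,389.8,30])+B.apply(v))
def edge(a,b,sign,w=4):
    # subpixel max vertical gradient near line a-b
    us=np.arange(int(min(a[0],b[0]))+4,int(max(a[0],b[0]))-3); vs=[]
    for u in us:
        v0=np.interp(u,*zip(*sorted([tuple(a),tuple(b)]))); r=np.arange(v0-w,v0+w,.1)
        col=np.interp(r,np.arange(g.shape[0]),g[:,u]); d=sign*np.gradient(col); vs.append(r[d.argmax()])
    l=cv2.fitLine(np.float32(np.c_[us,vs]),cv2.DIST_HUBER,0,.01,.01).ravel(); k=l[1]/l[0]; return k,l[3]+k*((a[0]+b[0])/2-l[2]),np.std(np.array(vs)-(l[3]+k*(us-l[2])))
for n,p,q,sg in [("pack top +y edge",(42,25,40),(-42,25,40),-1),("plate outer +y edge",(75,58,16),(-70,58,16),-1),("base outer bottom",(80,60,-30),(-75,60,-30),1),("pack -x end top",(-42,25,40),(-42,-25,40),-1)]:
    a,b=P(p),P(q); print(n,"meas slope %.3f mid %.2f sd %.2f"%edge(a,b,sg),"| pred",np.round((b-a)[1]/(b-a)[0],3),"mid %.2f"%((a+b)/2)[1])
for th in(2,4):
    a,b=P((42,25,40),0,th),P((-42,25,40),0,th); print(th,np.round((b-a)[1]/(b-a)[0],3),"mid at same u",round(np.interp((P((42,25,40))+P((-42,25,40)))[0]/2,[a[0],b[0]],[a[1],b[1]]),2))
```

```text
pack top +y edge meas slope 0.288 mid 269.74 sd 0.78 | pred 0.401 mid 272.12
plate outer +y edge meas slope 0.425 mid 290.09 sd 0.40 | pred 0.426 mid 291.12
base outer bottom meas slope 0.442 mid 307.08 sd 0.33 | pred 0.445 mid 308.69
pack -x end top meas slope -1.218 mid 272.33 sd 0.23 | pred -1.149 mid 272.00
2 0.369 mid at same u 271.43
4 0.337 mid at same u 270.71
```

Run:
```python
from h import *
from scipy.spatial.transform import Rotation as R
s=cap("side"); g=np.mean([cv2.cvtColor(cap("side")["pixels"],cv2.COLOR_RGB2GRAY).astype(float) for _ in range(4)],0); B=R.from_euler('z',-22.3,degrees=True)
def fit(a,b,sign,w):
    us=np.arange(int(a[0])+3,int(b[0])-2); vs=[]
    for u in us:
        v0=np.interp(u,[a[0],b[0]],[a[1],b[1]]); r=np.arange(v0-w,v0+w,.1); d=sign*np.gradient(np.interp(r,np.arange(420)+0.,cv2.GaussianBlur(g,(0,0),.6)[:,u])); vs.append(r[d.argmax()])
    l=cv2.fitLine(np.float32(np.c_[us,vs]),cv2.DIST_HUBER,0,.01,.01).ravel(); k=l[1]/l[0]; m=(a[0]+b[0])/2; print("slope %.3f v(%.1f)=%.2f sd %.2f"%(k,m,l[3]+k*(m-l[2]),np.std(vs-(l[3]+k*(us-l[2])))))
c=lambda x,y:(200+x/6.154-.4,230+y/6.154-.4)
print("top edge");fit(c(248,225),c(470,305),-1,2)
print("side/rim lower edge");fit(c(248,272),c(465,360),1,2)
print("label near edge");fit(c(302,222),c(433,275),-1,1.8);print("label far edge");fit(c(360,160),c(485,208),1,1.8)
def pr(n,p,q,th):
    f=lambda v:proj(s,B.apply([428.5,389.8,30])+B.apply(R.from_euler('y',th,degrees=True).apply(np.array(v,float)-[51,0,0])+[51,0,0]))
    a,b=f(p),f(q); print(n,th,"slope %.3f mid"%((b-a)[1]/(b-a)[0]),np.round((a+b)/2,1))
for th in(0,3,6): pr("top",(42,25,40),(-42,25,40),th);pr("label near",(26,19,40),(-26,19,40),th);pr("label far",(26,-19,40),(-26,-19,40),th)
pr("rim",(42,28,16),(-42,28,16),0)
```

```text
top edge
slope 0.316 v(257.9)=270.92 sd 0.94
side/rim lower edge
slope 0.411 v(257.5)=282.08 sd 0.31
label near edge
slope 0.373 v(259.3)=269.96 sd 0.30
label far edge
slope 0.396 v(268.3)=259.44 sd 0.36
top 0 slope 0.401 mid [257.  272.1]
label near 0 slope 0.398 mid [258.4 270.3]
label far 0 slope 0.382 mid [268.4 259.6]
top 3 slope 0.353 mid [256.  270.7]
label near 3 slope 0.350 mid [257.4 268.9]
label far 3 slope 0.333 mid [267.5 258.2]
top 6 slope 0.304 mid [255.  269.4]
label near 6 slope 0.302 mid [256.4 267.6]
label far 6 slope 0.284 mid [266.5 256.9]
rim 0 slope 0.412 mid [256.5 282.1]
```

The label edges show the pack flat (within about 0.5°) at the expected height. Its end edge is within about 1 mm of home beside the catch, and the gripper is clear. I'll hand it in.

```bash
python3 -c "
from plant import workorder
print(workorder.close_job())"
```

```text
the job is handed in; nothing more can be done
None
```

I put the pack on charge and handed the job in at about 18 s, but the judge returned no verdict. Camera checks show it flat in the bay and within about 1 mm of home beside the catch, the highest force I read was about 16 N, and the gripper was clear with nothing else touched.

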